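Load the colour card into the desk scanner

TASK

Take the colour card out of the monitor riser's groove and load it in the scanner. It lies too deep in the groove to be gripped, so press on it lightly with closed fingertips (about a kilo of pressure, not two), slide it a good way out over the riser's front edge (it must stay lying flat on the riser), then pinch the part that sticks out, lift it well clear of the riser and lay it, patches up, between the scanner's guides with its leading end pushed gently into the mouth fully home against the stop; let go. Never lean hard on the card, riser or scanner, do not drop the card, and leave the mouse, ink pot and mug where they are.

Things in the scene. Friction and masses are not known exactly. Their poses are not given: they have to be found in the camera images.
- card: Stiff black calibration card, 3 x 8 coloured patches on top: 170 (x) x 55 (y) x 4 (z) mm, 0.1 to 0.2 kg. Origin: centre of its underside; x along its length, z up. It starts flat in the riser's groove, x along the riser's x, its near end 8 to 18 mm behind the front edge, its top 1 mm below the riser's top. In the scanner either end may lead.
- riser: Low wooden monitor riser on height-adjustable feet, fixed: 210 (x) x 260 (y) mm, its top 72 to 88 mm above the desk. Origin: 80 mm below the centre of its top; x points from its front edge (robot's side) to its back. A groove runs along x in its top, centred at y = 0, 62 mm wide, 5 mm deep, open at the front edge (x = -105 mm), closed at the back at x = +89 mm.
- riser_edge (a point): Middle of the groove's floor at the riser's front edge (67 to 83 mm above the desk); axes as the riser. In front of it the space is free down to the desk. The fingertips rub on the card better than the card on the lacquered groove: a steady press of 7 to 12 N drags it along; some slip is possible.
- scanner: White and grey card scanner, fixed. Origin on the desk; x points from its open tray (robot's side) to its hood, y = 0 is the feed centre line. Grey tray, 120 mm wide, floor 60 mm above the desk, front edge at x = -65 mm. Two black guides on it, 9 mm high, 62 mm apart inside, from x = -65 to +40 mm. Beyond x = +40 mm the hood, 150 mm wide, top 98 mm above the desk.
- scanner_stop (a point): Centre of the tray floor at the foot of the stop in the feed mouth, at scanner x = +60 mm, 60 mm above the desk; axes as the scanner. The mouth under the hood is 62 mm wide, 16 mm high, 20 mm deep. With the card home its centre is 85 mm before this point and its near end juts 45 mm out in front of the tray, with free space below.
- mouse: White computer mouse 90 x 50 x 32 mm standing loose on the riser to the right (-y) of the groove; origin under its centre.
- inkpot: Blue ink pot with white cap, 34 mm across, 52 mm high, standing loose on the riser to the left (+y) of the groove; origin under its centre.
- mug: Blue mug, 76 mm across, 85 mm high, standing on the desk behind the work; origin under its centre.
Mind the look-alikes: they are no part of the job. There is more than one size of the card; the job needs the smallest.

How it is judged:
By the outcome, as a careful person would: the job done as asked, in the order asked, and still so for the second after the job is handed in, with the robot touching nothing.
It also fails if it takes over 72 s, if anything falls off the work surface, if the arm or the gripper's body presses on something with over 40 N, if the wrist force passes 120 N, or if a joint passes its speed limit or range.

ROBOT

A 7-joint arm with a two-finger parallel gripper is mounted at the origin on the work surface. World frame = base frame: x ahead of the robot, y to its left, z up, the work surface at z = 0. Lengths are in m, angles in degrees, forces in N, time in s.
With the tool pointing down it reaches from about 0.425 to 0.875 m from the base axis. Payload 4.7 kg.
Tool frame: the origin (TCP) lies between the finger pads; the fingertips stand 8 mm ahead of it and the grasp point (between the pads) lies 11 mm behind it (env.tip_extent is the distance from the TCP to the fingertips, in m); z points along the fingers, y is the line along which they close (so a half turn about z gives the same grasp; the last joint's range is limited). The gripper opens to 87 mm and grips with 3 to 60 N. Pads are 19 mm wide; open, the fingers measure 117 mm over their backs; the gripper's body (75 mm by 190 mm) begins 51 mm behind the grasp point.
Start: joints at [71.396, 18.392, -4.016, 83.108, 1.295, 78.541, -3.26], TCP at [0.216, -0.613, 0.231] pointing down, gripper open.
Joint ranges: [-163.93, 163.93], [-17.29, 119.83], [-79.2, 71.16], [3.27, 140.29], [-89.18, 269.18], [5.43, 117.66], [-154.24, 154.24]. Speed limits (degrees/s): [147.25, 147.25, 180, 180, 180, 180, 180].

INTERFACE

Orientations are given as [roll, pitch, yaw] about the fixed x, y, z axes, in that order (R = Rz(yaw) Ry(pitch) Rx(roll)).
In Python, from cell import sensors, vision, workorder, env gives the robot as it stands.
- The arm moves only by the tool drive_tool, never from a script. Its argument "moves" is a list of rows, each an object of numbers: "x", "y", "z": the shift along the tool's x, y, z in mm; "rx", "ry", "rz": the turn, a rotation vector about the tool's x, y, z in rad; "fingers": the closure, from -1 (fully open) to 1 (shut). In form: [{"x": .., "y": .., "z": .., "rx": .., "ry": .., "rz": .., "fingers": ..}, ...]. A call has 1 to 20 rows; each row is the pose to reach, as a shift and turn from the pose commanded when the call began, along the tool's axes at that moment; what a row does not reach only later rows make up. A row lasts 1/8 s, in which the tool goes at most 62.5 mm and 10.7 degrees, less where a joint would pass 70% of its speed; a pose out of reach is approached as far as the arm can. A call with a gripper value outside its range is refused whole. The fingers move at their own pace and stop on an object; "force" is the grip in N (left out, the last holds). Time passes only in rows, so rows that repeat a pose let the fingers close. It gives the time, the measured TCP pose, the force, the opening and the grip force at its end, in the units of the state.
- sensors.get_obs(): the state, without advancing time (a new reading comes with each control period).
- vision.read_camera(name): name is "side" or "top"; returns a dict with "image" (480x640x3 uint8, red, green, blue), "fx", "fy", "cx", "cy" (pixels), "k1" (the pictures are not rectified: a ray, as slopes to the right and down, at radius r is drawn at 1 + k1 r^2 times it, then the intrinsics apply), "R" (3x3) and "t" (3): a world point X has camera coordinates R X + t. Camera axes: x right, y down, z forward; pixel columns grow to the right and rows downward; lengths in m; the calibration is good to about 2 mm. A picture is of the moment at which its call begins. There is no depth.
- workorder.sign_off(): hands the job in; it is judged then, once.
The state is a dict: "time_s": time; "qpos": joint angles; "joint_velocities": joint speeds; "effort": joint torques, N m; "tool_pos": TCP position; "tool_rot": TCP orientation; "force": force on the tool from outside, world axes, zero at the start; "wrist_torque": the same for the moment, N m; "grip_width": finger opening in m; "grasp_force": force on a finger pad.
Only numpy, scipy, OpenCV 4.12 (cv2) and the standard library are available. Lean on these libraries where they do the work, as an engineer would, in place of code of your own. Each camera call takes 0.05 s, during which the arm holds its last target. There are 200 camera calls.

## Working session

There is one attempt and no reset: what is moved stays moved. The work goes in short steps, Python scripts to look and compute and a tool call to move; the robot and the scene stay as the last step left them, time stands still between calls to the robot, and variables do not carry over. Pictures are saved under pics/ and viewed, at most 10 in all, crops included, and the job is handed in when it is done.

Besides the shell and the picture viewer there is one more tool, called after ">>>" by a JSON object that holds its "fn" and its "kwargs", one argument or row to a line. drive_tool: Moves the arm, as the interface text tells. Its arguments: {"type":"object","properties":{"moves":{"type":"array"},"force":{"type":"number"}},"required":["moves"]}

```bash
mkdir -p pics; ls; python3 - <<'E'
from cell import sensors, vision, workorder, env
import cv2
o=sensors.get_obs()
print({k:o[k] for k in o})
print(env.tip_extent)
for n in("side","top"):
    c=vision.read_camera(n); cv2.imwrite(f"pics/{n}0.png",c["image"][:,:,::-1])
    print(n,{k:c[k] for k in c if k!="image"})
E
```

```text
pics
{'time_s': 0.0, 'qpos': array([71.39359319, 18.44014445, -4.01596883, 83.17441579,  1.29550153,
       78.5416533 , -3.25699024]), 'joint_velocities': array([-0.06205495, -0.04915019,  0.00126687,  0.00698616, -0.07850088,
       -0.05771193, -0.06133408]), 'effort': array([ 3.09441680e-05, -4.91287422e+01, -4.04000301e-01, -3.12528741e+01,
       -6.40635495e-02,  4.37452400e-02,  2.13025046e-04]), 'tool_pos': array([ 0.21583153, -0.61254679,  0.22945354]), 'tool_rot': array([-1.79889060e+02,  6.11816335e-03,  1.94196766e+01]), 'force': array([ 0.6290441 , -0.01993925,  1.06187972]), 'wrist_torque': array([ 0.0423047 ,  0.02466829, -0.04705936]), 'grasp_force': 0.0, 'grip_width': 0.08701265364643077}
0.008
side {'fx': 521.9389214037183, 'fy': 521.9389214037183, 'cx': 324.0147400694844, 'cy': 245.6093997606938, 'k1': -0.10923673954447556, 'R': array([[-0.82738763, -0.56157299,  0.00809239],
       [-0.35649565,  0.51399618, -0.78020432],
       [ 0.43398221, -0.6484163 , -0.62547241]]), 't': array([0.44350011, 0.26947637, 0.71782864])}
top {'fx': 434.5267850387687, 'fy': 434.5267850387687, 'cx': 320.1049879357117, 'cy': 234.8615181332049, 'k1': -0.06253847161376351, 'R': array([[ 0.00751186, -0.99995636,  0.00555383],
       [-0.98795274, -0.00827998, -0.15453421],
       [ 0.15457346, -0.00432608, -0.98797183]]), 't': array([-0.02092138,  0.5688325 ,  0.81648776])}
```

View pics/top0.png

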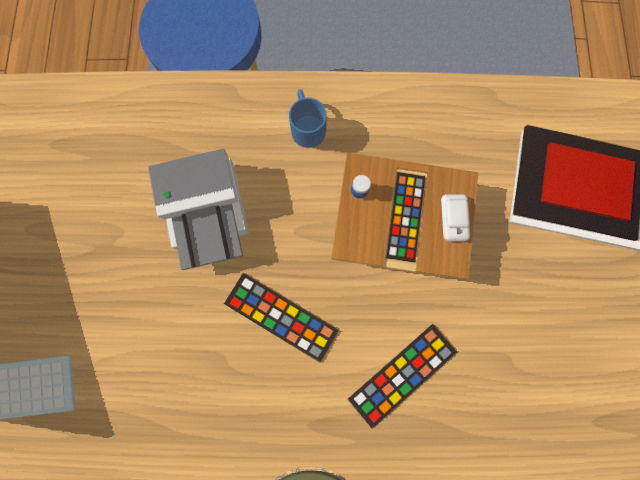

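View pics/side0.png

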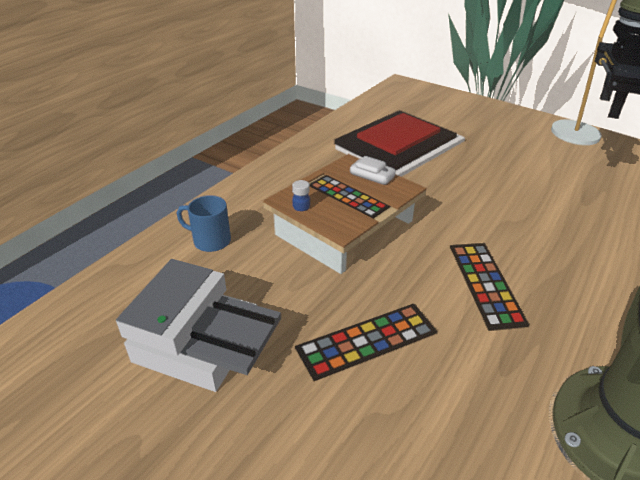

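The top view has three possible cards: one in the riser groove at about (406,217), a larger one on the desk at (282,317), and another at (402,375). The description matches the groove card. The scanner is at about (205,210) in top and (200,320) in side. Next I'll check the choice in a close crop.

```bash
cat > h.py <<'E'
import numpy as np, cv2
from cell import sensors, vision, env
from scipy.optimize import least_squares
def cam(n): return vision.read_camera(n)
def K(c): return np.array([[c["fx"],0,c["cx"]],[0,c["fy"],c["cy"]],[0,0,1.]]), np.array([c["k1"],0,0,0,0.])
def proj(c,P):
    return cv2.projectPoints(np.atleast_2d(np.asarray(P,float)),cv2.Rodrigues(c["R"])[0],c["t"],*K(c))[0][:,0]
def ray(c,uv):
    p=cv2.undistortPointsIter(np.array([[uv]],float),*K(c),None,None,(3,50,1e-9))[0,0]
    return -c["R"].T@c["t"], c["R"].T@np.array([p[0],p[1],1])
def onz(c,uv,z):
    o,d=ray(c,uv); return o+d*(z-o[2])/d[2]
def tri(cs,uvs):
    A=np.zeros((3,3));b=np.zeros(3)
    for c,u in zip(cs,uvs):
        o,d=ray(c,u); d/=np.linalg.norm(d); M=np.eye(3)-np.outer(d,d); A+=M; b+=M@o
    return np.linalg.solve(A,b)
E
python3 - <<'E'
import cv2,numpy as np
t=cv2.imread("pics/top0.png"); s=cv2.imread("pics/side0.png")
def crop(i,x,y,w,h,f): return cv2.resize(i[y:y+h,x:x+w],None,fx=f,fy=f,interpolation=cv2.INTER_CUBIC)
cv2.imwrite("pics/ctop.png",np.hstack([crop(t,140,145,115,140,4)[:,:460],crop(t,385,160,85,140,4)]))
cv2.imwrite("pics/cside.png",np.vstack([crop(s,260,150,200,74,4),crop(s,260,224,200,50,4)]))
cv2.imwrite("pics/cside2.png",crop(s,110,255,180,140,4))
E
```

```text
(no output)
```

View pics/ctop.png

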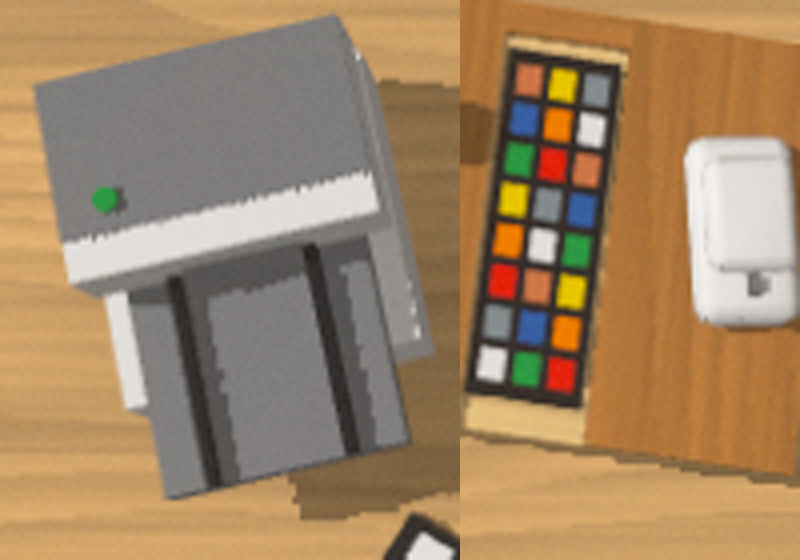

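View pics/cside.png

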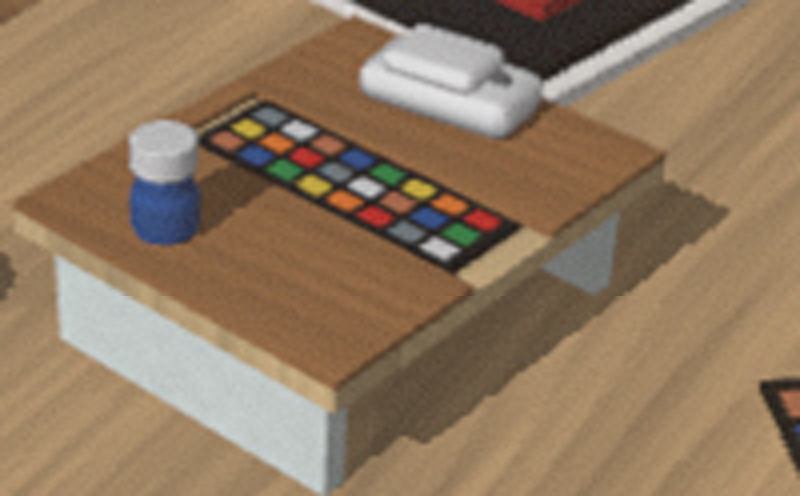

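View pics/cside2.png

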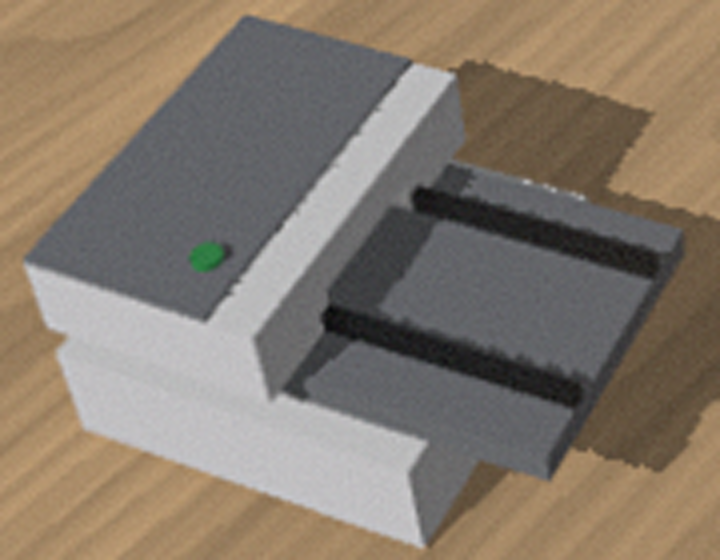

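The crop confirms it: the smallest card is in the groove, about (386–425, 172–262) in top. The mouse is to its right and the ink pot to its left. The scanner's tray front corners are at about (182,269) and (242,256) in top. Next I'll fit the poses.

```bash
cat > fit.py <<'E'
from h import *
T=cam("top");S=cam("side")
def fit(name,x0,items):
    # x=[x,y,yaw,z,extra]
    def W(p,x):
        q=np.array(p(x) if callable(p) else p,float); c,s=np.cos(x[2]),np.sin(x[2])
        return np.array([x[0]+c*q[0]-s*q[1],x[1]+s*q[0]+c*q[1],x[3]+q[2]])
    f=lambda x:np.concatenate([proj(c,W(p,x))[0]-uv for c,p,uv in items])
    r=least_squares(f,x0,loss="soft_l1")
    print(name,np.round(r.x,4),"yaw",np.degrees(r.x[2]).round(2)); print(np.round(f(r.x).reshape(-1,2),1).tolist())
    return r.x
a,b=.105,.13
fit("riser(top centre)",[.7,-.2,0,.08],[(T,(a,b,0),(347,153)),(T,(a,-b,0),(478,172)),(T,(-a,-b,0),(470,278)),(T,(-a,b,0),(332,259)),
 (S,(-a,b,0),(343.5,246.6)),(S,(-a,-b,0),(425.5,188.9)),(S,(a,b,0),(263.5,200.9)),(S,(a,-b,0),(347,154.7))])
a,b=.085,.0275
fit("card(top face)",[.7,-.2,0,.08],[(T,(a,b,0),(398,172.3)),(T,(a,-b,0),(425.4,176.4)),(T,(-a,b,0),(386.4,257.3)),(T,(-a,-b,0),(414.9,261.9)),
 (S,(-a,b,0),(374.1,217.9)),(S,(-a,-b,0),(389.6,206.9)),(S,(a,b,0),(310.6,184.4)),(S,(a,-b,0),(326.1,175.1))])
fit("scanner",[.7,.25,0.2,0,.15],[(T,(-.065,.06,.06),(181.6,269.4)),(T,(-.065,-.06,.06),(242.4,255.6)),(T,(-.065,.031,.069),(194.6,266.4)),(T,(-.065,-.031,.069),(226.6,258.1)),
 (T,lambda x:(x[4],.075,.098),(148.6,166.4)),(T,lambda x:(x[4],-.075,.098),(224.4,148.4)),
 (S,(-.065,-.06,.06),(280.6,312.9)),(S,(-.065,.06,.06),(246.9,370.4)),
 (S,lambda x:(x[4],-.075,.098),(171.9,258.6)),(S,lambda x:(x[4],.075,.098),(116.1,320.4))])
E
python3 fit.py
```

```text
riser(top centre) [ 0.6056 -0.1823 -0.136   0.0798] yaw -7.79
[[-0.0, -0.4], [-0.2, -0.4], [-1.6, -0.3], [0.2, -0.8], [1.3, 0.1], [0.6, -0.4], [-0.0, 0.7], [1.0, -0.2]]
card(top face) [ 0.6006 -0.1814 -0.1513  0.0807] yaw -8.67
[[-0.0, -0.4], [0.4, -0.1], [-0.1, 0.4], [0.2, 0.4], [-1.0, 0.3], [1.0, -0.6], [-2.1, 0.7], [0.5, -0.1]]
scanner [ 0.5746  0.2091  0.2431 -0.0025  0.1402] yaw 13.93
[[-0.2, -0.0], [-0.6, -0.5], [0.1, -0.9], [-0.4, -0.0], [-0.1, -0.4], [-0.1, -0.2], [0.9, 0.2], [0.6, -0.3], [0.1, 0.5], [0.4, -0.0]]
```

The fits agree with the given sizes to about 1 px. The riser top is at 80 mm and the card's near end is about 15 mm behind the edge. Next I'll work out the first move.

```bash
cat >> h.py <<'E'
from scipy.spatial.transform import Rotation as Ro
RIS=(0.6056,-0.1823,-7.9); SCN=(0.5746,0.2091,13.93)
def w(fr,x,y=0):
    a=np.radians(fr[2]); return np.array([fr[0]+x*np.cos(a)-y*np.sin(a), fr[1]+x*np.sin(a)+y*np.cos(a)])
def to(xy,z,yaw,pitch=0):
    "shift mm / rotvec in tool axes from measured pose to target; pitch about tool y"
    o=sensors.get_obs(); R0=Ro.from_euler('xyz',o["tool_rot"],degrees=True)
    R1=Ro.from_euler('xyz',[180,0,yaw],degrees=True)*Ro.from_euler('y',pitch,degrees=True)
    d=R0.inv().apply(np.array([*xy,z])-o["tool_pos"])*1000
    print("shift",d.round(1),"rot",(R0.inv()*R1).as_rotvec().round(4))
def st():
    o=sensors.get_obs()
    for k in("time_s","tool_pos","tool_rot","force","grip_width","grasp_force"): print(k,np.round(o[k],4),end="; ")
    print()
E
python3 -c "
from h import *
to(w(RIS,.007),.115,-7.9)"
```

```text
shift [ 516.9 -273.1  115.2] rot [-1.100e-03  4.000e-04  4.767e-01]
```

>>> {"fn": "drive_tool", "kwargs": {
  "moves": [
    {"x": 50,"y": -26,"z": 0,"rz": 0.1,"fingers": 1},
    {"x": 100,"y": -53,"z": 0,"rz": 0.2,"fingers": 1},
    {"x": 150,"y": -79,"z": 0,"rz": 0.3,"fingers": 1},
    {"x": 200,"y": -106,"z": 0,"rz": 0.4,"fingers": 1},
    {"x": 250,"y": -132,"z": 0,"rz": 0.477,"fingers": 1},
    {"x": 300,"y": -158,"z": 0,"rz": 0.477,"fingers": 1},
    {"x": 350,"y": -185,"z": 0,"rz": 0.477,"fingers": 1},
    {"x": 400,"y": -211,"z": 0,"rz": 0.477,"fingers": 1},
    {"x": 450,"y": -238,"z": 0,"rz": 0.477,"fingers": 1},
    {"x": 490,"y": -259,"z": 0,"rz": 0.477,"fingers": 1},
    {"x": 517,"y": -273,"z": 0,"rz": 0.477,"fingers": 1},
    {"x": 517,"y": -273,"z": 0,"rz": 0.477,"fingers": 1},
    {"x": 517,"y": -273,"z": 30,"rz": 0.477,"fingers": 1},
    {"x": 517,"y": -273,"z": 60,"rz": 0.477,"fingers": 1},
    {"x": 517,"y": -273,"z": 90,"rz": 0.477,"fingers": 1},
    {"x": 517,"y": -273,"z": 110,"rz": 0.477,"fingers": 1},
    {"x": 517,"y": -273,"z": 115,"rz": 0.477,"fingers": 1},
    {"x": 517,"y": -273,"z": 115,"rz": 0.477,"fingers": 1}
  ],
  "force": 20
}}

```text
invalid input at $.moves[0]: expected keys x, y, z, rx, ry, rz, fingers
```

```bash
python3 -c "
from h import *
st();to(w(RIS,.007),.088,-7.9)"
```

```text
time_s 0.2; tool_pos [ 0.2159 -0.6128  0.2299]; tool_rot [-1.79932e+02  5.60000e-03  1.94119e+01]; force [ 0.6557 -0.46    0.2181]; grip_width 0.087; grasp_force 0.0; 
shift [ 516.9 -273.1  142.2] rot [-1.100e-03  4.000e-04  4.767e-01]
```

All keys are required.

>>> {"fn": "drive_tool", "kwargs": {
  "moves": [
    {"x": 50,"y": -26,"z": 0,"rx": 0,"ry": 0,"rz": 0.1,"fingers": 1},
    {"x": 100,"y": -53,"z": 0,"rx": 0,"ry": 0,"rz": 0.2,"fingers": 1},
    {"x": 150,"y": -79,"z": 0,"rx": 0,"ry": 0,"rz": 0.3,"fingers": 1},
    {"x": 200,"y": -106,"z": 0,"rx": 0,"ry": 0,"rz": 0.4,"fingers": 1},
    {"x": 250,"y": -132,"z": 0,"rx": 0,"ry": 0,"rz": 0.477,"fingers": 1},
    {"x": 300,"y": -158,"z": 0,"rx": 0,"ry": 0,"rz": 0.477,"fingers": 1},
    {"x": 350,"y": -185,"z": 0,"rx": 0,"ry": 0,"rz": 0.477,"fingers": 1},
    {"x": 400,"y": -211,"z": 0,"rx": 0,"ry": 0,"rz": 0.477,"fingers": 1},
    {"x": 450,"y": -238,"z": 0,"rx": 0,"ry": 0,"rz": 0.477,"fingers": 1},
    {"x": 490,"y": -259,"z": 0,"rx": 0,"ry": 0,"rz": 0.477,"fingers": 1},
    {"x": 517,"y": -273,"z": 0,"rx": 0,"ry": 0,"rz": 0.477,"fingers": 1},
    {"x": 517,"y": -273,"z": 0,"rx": 0,"ry": 0,"rz": 0.477,"fingers": 1},
    {"x": 517,"y": -273,"z": 30,"rx": 0,"ry": 0,"rz": 0.477,"fingers": 1},
    {"x": 517,"y": -273,"z": 60,"rx": 0,"ry": 0,"rz": 0.477,"fingers": 1},
    {"x": 517,"y": -273,"z": 90,"rx": 0,"ry": 0,"rz": 0.477,"fingers": 1},
    {"x": 517,"y": -273,"z": 110,"rx": 0,"ry": 0,"rz": 0.477,"fingers": 1},
    {"x": 517,"y": -273,"z": 115,"rx": 0,"ry": 0,"rz": 0.477,"fingers": 1},
    {"x": 517,"y": -273,"z": 115,"rx": 0,"ry": 0,"rz": 0.477,"fingers": 1}
  ],
  "force": 20
}}

```text
time_s: 2.45
tool_pos: [0.6131, -0.1842, 0.1161]
tool_rot: [180.0, -0.0, -7.9]
force: [-0.2, 0.2, 0.6]
grip_width: 0.0005
grasp_force: 0.0
```

```bash
python3 -c "
from h import *
st();to(w(RIS,.007),.088,-7.9)
T=cam('top')
cv2.imwrite('pics/t1.png',cv2.resize(T['image'][140:290,320:500,::-1],None,fx=4,fy=4))"
```

```text
time_s 2.45; tool_pos [ 0.6131 -0.1842  0.1161]; tool_rot [ 1.799838e+02 -3.770000e-02 -7.938000e+00]; force [-0.2446  0.1851  0.6103]; grip_width 0.0005; grasp_force 0.0; 
shift [-0.7 -0.8 28.1] rot [ 0.0003 -0.0007 -0.0007]
```

View pics/t1.png

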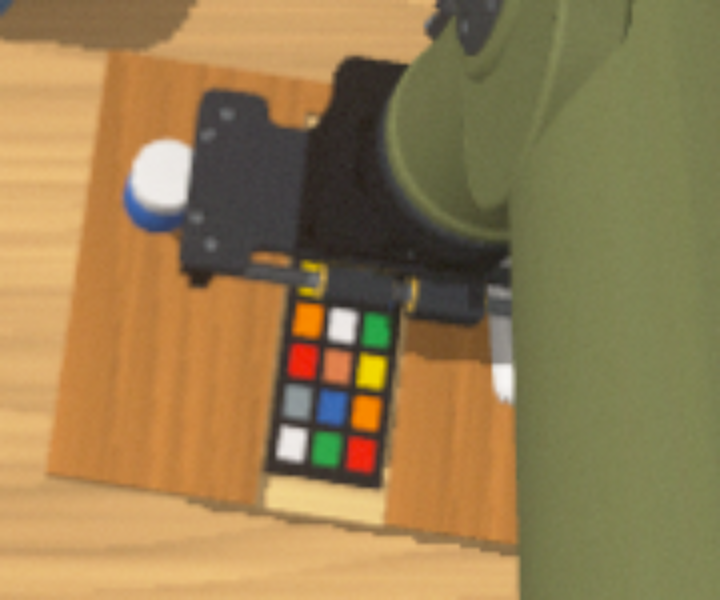

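The closed fingertips are over the card centre line at about crop (360,285). The card's near end is still in the groove at y≈480. The gripper body passes above the ink pot with about 18 mm of clearance. Next I'll descend slowly.

>>> {"fn": "drive_tool", "kwargs": {
  "moves": [
    {"x": 0,"y": 0,"z": 12,"rx": 0,"ry": 0,"rz": 0,"fingers": 1},
    {"x": 0,"y": 0,"z": 20,"rx": 0,"ry": 0,"rz": 0,"fingers": 1},
    {"x": 0,"y": 0,"z": 24,"rx": 0,"ry": 0,"rz": 0,"fingers": 1},
    {"x": 0,"y": 0,"z": 25,"rx": 0,"ry": 0,"rz": 0,"fingers": 1},
    {"x": 0,"y": 0,"z": 25,"rx": 0,"ry": 0,"rz": 0,"fingers": 1}
  ]
}}

```text
time_s: 3.12
tool_pos: [0.6134, -0.1838, 0.0919]
tool_rot: [180.0, -0.1, -7.9]
force: [-2.2, 0.1, 7.5]
grip_width: 0.0002
grasp_force: 3.2
```

>>> {"fn": "drive_tool", "kwargs": {
  "moves": [
    {"x": 0,"y": 0,"z": 1,"rx": 0,"ry": 0,"rz": 0,"fingers": 1},
    {"x": 0,"y": 0,"z": 2,"rx": 0,"ry": 0,"rz": 0,"fingers": 1},
    {"x": 0,"y": 0,"z": 2,"rx": 0,"ry": 0,"rz": 0,"fingers": 1}
  ]
}}

```text
time_s: 3.5
tool_pos: [0.6142, -0.1841, 0.0919]
tool_rot: [179.9, -0.2, -7.9]
force: [-4.1, 1.1, 13.6]
grip_width: 0.0007
grasp_force: 6.9
```

>>> {"fn": "drive_tool", "kwargs": {
  "moves": [
    {"x": 0,"y": 0,"z": -1,"rx": 0,"ry": 0,"rz": 0,"fingers": 1},
    {"x": -2,"y": 0,"z": -1,"rx": 0,"ry": 0,"rz": 0,"fingers": 1},
    {"x": -5,"y": 0,"z": -1,"rx": 0,"ry": 0,"rz": 0,"fingers": 1},
    {"x": -8,"y": 0,"z": -1,"rx": 0,"ry": 0,"rz": 0,"fingers": 1},
    {"x": -11,"y": 0,"z": -1,"rx": 0,"ry": 0,"rz": 0,"fingers": 1},
    {"x": -14,"y": 0,"z": -1,"rx": 0,"ry": 0,"rz": 0,"fingers": 1},
    {"x": -17,"y": 0,"z": -1,"rx": 0,"ry": 0,"rz": 0,"fingers": 1},
    {"x": -20,"y": 0,"z": -1,"rx": 0,"ry": 0,"rz": 0,"fingers": 1}
  ]
}}

```text
time_s: 4.5
tool_pos: [0.5957, -0.1814, 0.0919]
tool_rot: [180.0, -0.4, -7.9]
force: [2.5, 0.0, 6.0]
grip_width: 0.0003
grasp_force: 3.3
```

```bash
python3 -c "
from h import *
st()
T=cam('top')
cv2.imwrite('pics/t2.png',cv2.resize(T['image'][160:300,340:480,::-1],None,fx=4,fy=4))"
```

```text
time_s 4.5; tool_pos [ 0.5957 -0.1814  0.0919]; tool_rot [179.9554  -0.3557  -7.9067]; force [2.4576 0.0213 6.0295]; grip_width 0.0003; grasp_force 3.2873;
```

View pics/t2.png

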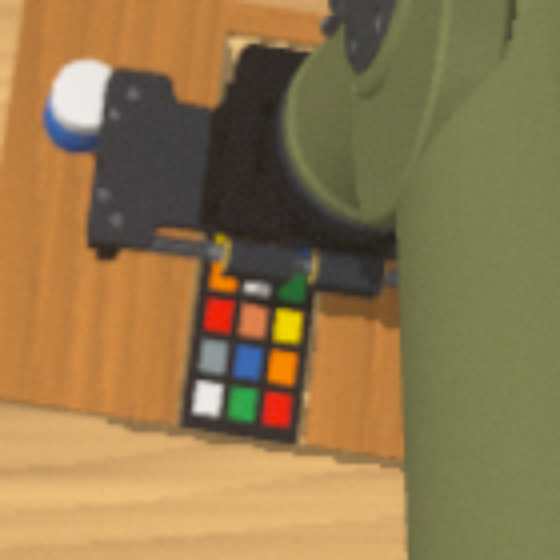

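The card followed the fingers. Its near end, at about crop y=435, is now level with the front edge. The press has dropped to 6 N, so I'll add 1 mm and keep sliding.

>>> {"fn": "drive_tool", "kwargs": {
  "moves": [
    {"x": 0,"y": 0,"z": 1,"rx": 0,"ry": 0,"rz": 0,"fingers": 1},
    {"x": -3,"y": 0,"z": 1,"rx": 0,"ry": 0,"rz": 0,"fingers": 1},
    {"x": -6,"y": 0,"z": 1,"rx": 0,"ry": 0,"rz": 0,"fingers": 1},
    {"x": -9,"y": 0,"z": 1,"rx": 0,"ry": 0,"rz": 0,"fingers": 1},
    {"x": -12,"y": 0,"z": 1,"rx": 0,"ry": 0,"rz": 0,"fingers": 1},
    {"x": -15,"y": 0,"z": 1,"rx": 0,"ry": 0,"rz": 0,"fingers": 1},
    {"x": -18,"y": 0,"z": 1,"rx": 0,"ry": 0,"rz": 0,"fingers": 1},
    {"x": -21,"y": 0,"z": 1,"rx": 0,"ry": 0,"rz": 0,"fingers": 1},
    {"x": -24,"y": 0,"z": 1,"rx": 0,"ry": 0,"rz": 0,"fingers": 1}
  ]
}}

```text
time_s: 5.68
tool_pos: [0.573, -0.1784, 0.0919]
tool_rot: [179.9, -0.5, -7.9]
force: [2.7, 0.0, 9.9]
grip_width: 0.0001
grasp_force: 4.7
```

>>> {"fn": "drive_tool", "kwargs": {
  "moves": [
    {"x": -3,"y": 0,"z": 0,"rx": 0,"ry": 0,"rz": 0,"fingers": 1},
    {"x": -6,"y": 0,"z": 0,"rx": 0,"ry": 0,"rz": 0,"fingers": 1},
    {"x": -9,"y": 0,"z": 0,"rx": 0,"ry": 0,"rz": 0,"fingers": 1},
    {"x": -12,"y": 0,"z": 0,"rx": 0,"ry": 0,"rz": 0,"fingers": 1},
    {"x": -15,"y": 0,"z": 0,"rx": 0,"ry": 0,"rz": 0,"fingers": 1}
  ]
}}

```text
time_s: 6.3
tool_pos: [0.5582, -0.1764, 0.0919]
tool_rot: [179.9, -0.5, -7.9]
force: [1.2, -0.7, 9.8]
grip_width: 0.0002
grasp_force: 4.8
```

>>> {"fn": "drive_tool", "kwargs": {
  "moves": [
    {"x": -3,"y": 0,"z": 0,"rx": 0,"ry": 0,"rz": 0,"fingers": 1},
    {"x": -6,"y": 0,"z": 0,"rx": 0,"ry": 0,"rz": 0,"fingers": 1},
    {"x": -9,"y": 0,"z": 0,"rx": 0,"ry": 0,"rz": 0,"fingers": 1},
    {"x": -12,"y": 0,"z": 0,"rx": 0,"ry": 0,"rz": 0,"fingers": 1},
    {"x": -15,"y": 0,"z": 0,"rx": 0,"ry": 0,"rz": 0,"fingers": 1},
    {"x": -18,"y": 0,"z": 0,"rx": 0,"ry": 0,"rz": 0,"fingers": 1},
    {"x": -20,"y": 0,"z": 0,"rx": 0,"ry": 0,"rz": 0,"fingers": 1},
    {"x": -20,"y": 0,"z": 0,"rx": 0,"ry": 0,"rz": 0,"fingers": 1}
  ]
}}

```text
time_s: 7.3
tool_pos: [0.5383, -0.1736, 0.0919]
tool_rot: [179.9, -0.5, -7.9]
force: [0.7, 0.3, 10.1]
grip_width: 0.0
grasp_force: 5.2
```

>>> {"fn": "drive_tool", "kwargs": {
  "moves": [
    {"x": 0,"y": 0,"z": -5,"rx": 0,"ry": 0,"rz": 0,"fingers": 1},
    {"x": 0,"y": 0,"z": -30,"rx": 0,"ry": 0,"rz": 0,"fingers": 1},
    {"x": 0,"y": 0,"z": -60,"rx": 0,"ry": 0,"rz": 0,"fingers": 1},
    {"x": 0,"y": 0,"z": -60,"rx": 0,"ry": 0,"rz": 0,"fingers": 1},
    {"x": 0,"y": 0,"z": -60,"rx": 0,"ry": 0,"rz": 0,"fingers": 1}
  ]
}}

```text
time_s: 7.92
tool_pos: [0.5339, -0.1727, 0.1476]
tool_rot: [-180.0, 0.1, -7.9]
force: [0.4, -0.4, 0.3]
grip_width: 0.0002
grasp_force: 0.0
```

```bash
python3 -c "
from h import *
st()
a=cam('top')['image'][160:310,330:480,::-1];b=cam('side')['image'][130:280,270:470,::-1]
z=lambda i,f:cv2.resize(i,None,fx=f,fy=f)
cv2.imwrite('pics/t3.png',np.hstack([z(a,2.2),z(b,2.2)]))"
```

```text
time_s 7.925; tool_pos [ 0.5339 -0.1727  0.1476]; tool_rot [-1.79995e+02  9.24000e-02 -7.91810e+00]; force [ 0.4056 -0.3812  0.306 ]; grip_width 0.0002; grasp_force 0.0;
```

View pics/t3.png

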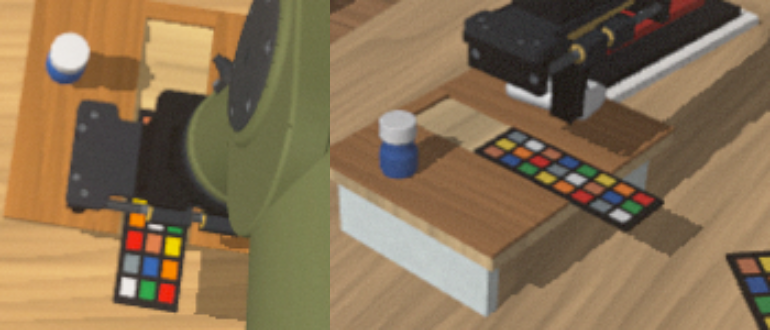

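The card lies flat and sticks out about a third of its length over the front edge. Its near corners are at about (381,298) and (410,301) in top. The mouse and ink pot have not moved. Next I'll fit its pose.

```bash
python3 - <<'E'
import io,contextlib
from h import *
with contextlib.redirect_stdout(io.StringIO()):
    from fit import fit,T,S
a,b=.085,.0275
x=fit("card",[.53,-.17,-.14,.08],[(T,(-a,b,0),(381.4,298.2)),(T,(-a,-b,0),(410.5,301.4)),
 (S,(-a,b,0),(405.5,233.6)),(S,(-a,-b,0),(421.4,222.3)),(S,(a,b,0),(335.9,198.2)),(S,(a,-b,0),(352.7,188.2))])
fr=(x[0],x[1],-8.2)
g=w(fr,-.085+.030); print("grasp",g,"near",w(fr,-.085),"edge",w(RIS,-.105))
to(g,.115,-8.2)
E
```

```text
card [ 0.527  -0.1702 -0.143   0.0813] yaw -8.19
[[-0.1, -1.0], [-0.0, 0.2], [-0.0, 0.7], [1.0, -1.0], [-0.6, 0.6], [0.4, -0.3]]
grasp [ 0.47254977 -0.16234752] near [ 0.44285648 -0.15806865] edge [ 0.50159651 -0.16786832]
shift [-62.1  -1.8  32.5] rot [-0.0004  0.0021  0.0049]
```

>>> {"fn": "drive_tool", "kwargs": {
  "moves": [
    {"x": -30,"y": -1,"z": 0,"rx": 0,"ry": 0,"rz": 0,"fingers": -1},
    {"x": -62,"y": -2,"z": 0,"rx": 0,"ry": 0,"rz": 0.005,"fingers": -1},
    {"x": -62,"y": -2,"z": 0,"rx": 0,"ry": 0,"rz": 0.005,"fingers": -1},
    {"x": -62,"y": -2,"z": 0,"rx": 0,"ry": 0,"rz": 0.005,"fingers": -1},
    {"x": -62,"y": -2,"z": 0,"rx": 0,"ry": 0,"rz": 0.005,"fingers": -1},
    {"x": -62,"y": -2,"z": 10,"rx": 0,"ry": 0,"rz": 0.005,"fingers": -1},
    {"x": -62,"y": -2,"z": 10,"rx": 0,"ry": 0,"rz": 0.005,"fingers": -1}
  ]
}}

```text
time_s: 9.0
tool_pos: [0.4729, -0.162, 0.1372]
tool_rot: [-180.0, 0.1, -8.2]
force: [-0.3, 0.2, -0.2]
grip_width: 0.0625
grasp_force: 0.0
```

```bash
python3 -c "
from h import *
st();to((.4725,-.1623),.071,-8.2)"
```

```text
time_s 9.0; tool_pos [ 0.4729 -0.162   0.1372]; tool_rot [-1.799595e+02  1.326000e-01 -8.189100e+00]; force [-0.2998  0.209  -0.1513]; grip_width 0.0625; grasp_force 0.0; 
shift [-0.2  0.4 66.2] rot [-0.0007  0.0023  0.0002]
```

>>> {"fn": "drive_tool", "kwargs": {
  "moves": [
    {"x": 0,"y": 0,"z": 0,"rx": 0,"ry": 0,"rz": 0,"fingers": -1},
    {"x": 0,"y": 0,"z": 0,"rx": 0,"ry": 0,"rz": 0,"fingers": -1},
    {"x": 0,"y": 0,"z": 0,"rx": 0,"ry": 0,"rz": 0,"fingers": -1},
    {"x": 0,"y": 0,"z": 0,"rx": 0,"ry": 0,"rz": 0,"fingers": -1},
    {"x": 0,"y": 0,"z": 20,"rx": 0,"ry": 0,"rz": 0,"fingers": -1},
    {"x": 0,"y": 0,"z": 40,"rx": 0,"ry": 0,"rz": 0,"fingers": -1},
    {"x": 0,"y": 0,"z": 55,"rx": 0,"ry": 0,"rz": 0,"fingers": -1},
    {"x": 0,"y": 0,"z": 66,"rx": 0,"ry": 0,"rz": 0,"fingers": -1},
    {"x": 0,"y": 0,"z": 66,"rx": 0,"ry": 0,"rz": 0,"fingers": -1}
  ]
}}

```text
time_s: 10.12
tool_pos: [0.473, -0.1622, 0.0719]
tool_rot: [-180.0, 0.1, -8.2]
force: [0.1, -0.7, 0.6]
grip_width: 0.0868
grasp_force: 0.0
```

>>> {"fn": "drive_tool", "kwargs": {
  "moves": [
    {"x": 0,"y": 0,"z": 0,"rx": 0,"ry": 0,"rz": 0,"fingers": 0},
    {"x": 0,"y": 0,"z": 0,"rx": 0,"ry": 0,"rz": 0,"fingers": 0.2},
    {"x": 0,"y": 0,"z": 0,"rx": 0,"ry": 0,"rz": 0,"fingers": 0.4},
    {"x": 0,"y": 0,"z": 0,"rx": 0,"ry": 0,"rz": 0,"fingers": 1},
    {"x": 0,"y": 0,"z": 0,"rx": 0,"ry": 0,"rz": 0,"fingers": 1},
    {"x": 0,"y": 0,"z": 0,"rx": 0,"ry": 0,"rz": 0,"fingers": 1},
    {"x": 0,"y": 0,"z": 0,"rx": 0,"ry": 0,"rz": 0,"fingers": 1},
    {"x": 0,"y": 0,"z": 0,"rx": 0,"ry": 0,"rz": 0,"fingers": 1}
  ],
  "force": 35
}}

```text
time_s: 11.12
tool_pos: [0.4736, -0.1624, 0.0726]
tool_rot: [180.0, -0.0, -8.2]
force: [-0.6, -0.2, 1.9]
grip_width: 0.054
grasp_force: 35.0
```

Gripped at 54 mm, which matches the card's width. Next I'll lift it slowly and look.

>>> {"fn": "drive_tool", "kwargs": {
  "moves": [
    {"x": 0,"y": 0,"z": -5,"rx": 0,"ry": 0,"rz": 0,"fingers": 1},
    {"x": 0,"y": 0,"z": -12,"rx": 0,"ry": 0,"rz": 0,"fingers": 1},
    {"x": 0,"y": 0,"z": -22,"rx": 0,"ry": 0,"rz": 0,"fingers": 1},
    {"x": 0,"y": 0,"z": -35,"rx": 0,"ry": 0,"rz": 0,"fingers": 1},
    {"x": 0,"y": 0,"z": -50,"rx": 0,"ry": 0,"rz": 0,"fingers": 1},
    {"x": 0,"y": 0,"z": -65,"rx": 0,"ry": 0,"rz": 0,"fingers": 1},
    {"x": 0,"y": 0,"z": -80,"rx": 0,"ry": 0,"rz": 0,"fingers": 1},
    {"x": 0,"y": 0,"z": -90,"rx": 0,"ry": 0,"rz": 0,"fingers": 1},
    {"x": 0,"y": 0,"z": -90,"rx": 0,"ry": 0,"rz": 0,"fingers": 1}
  ]
}}

```text
time_s: 12.25
tool_pos: [0.4741, -0.1625, 0.1635]
tool_rot: [180.0, -0.1, -8.2]
force: [-0.3, -0.0, -1.2]
grip_width: 0.0542
grasp_force: 35.0
```

```bash
python3 -c "
from h import *
st()
a=cam('top')['image'][160:310,330:480,::-1];b=cam('side')['image'][100:250,270:470,::-1]
z=lambda i,f:cv2.resize(i,None,fx=f,fy=f)
cv2.imwrite('pics/t4.png',np.hstack([z(a,2.2),z(b,2.2)]))
to(w(SCN,-.025-.055-.06),.165,13.93)"
```

```text
time_s 12.25; tool_pos [ 0.4741 -0.1625  0.1635]; tool_rot [ 1.799678e+02 -9.310000e-02 -8.204600e+00]; force [-0.2547 -0.0067 -1.2065]; grip_width 0.0542; grasp_force 34.9951; 
shift [ -82.3 -329.3   -2.7] rot [-2.000e-04  7.000e-04 -3.863e-01]
```

View pics/t4.png

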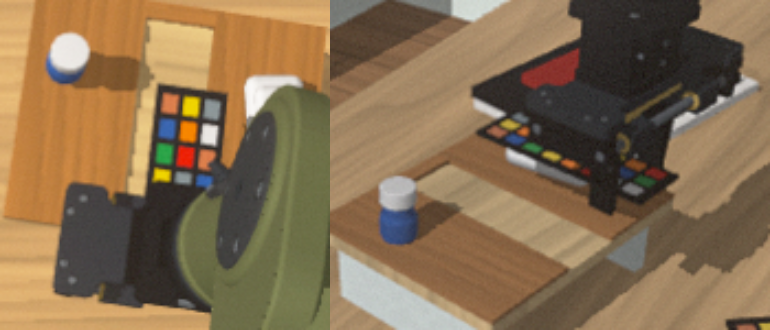

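The card is held level-looking between the fingers, well above the riser, with the mouse and ink pot undisturbed. Its far corners are at about (402,198) and (434,203) in top, and (336,190) and (356,179) in side. Next I'll check for droop numerically.

```bash
python3 -c "
from h import *
T=cam('top');S=cam('side')
for a,b in(((401.8,198.2),(335.9,190)),((433.6,203.2),(355.5,179.1))):
  p=tri([T,S],[a,b]); print(p, p-np.array([.4741,-.1625,.1745]), proj(T,p)-a)
o=sensors.get_obs()['tool_pos']
fr=(o[0],o[1],-8.2)
for dz in(0,-.01,-.02):
  P=[[*w(fr,x,y),o[2]+.013+dz*(x>0)] for x,y in((.14,.0275),(.14,-.0275),(-.03,-.0275))]
  print(dz,proj(T,P).round(1).tolist(),proj(S,P).round(1).tolist())
"
```

```text
[ 0.63083543 -0.17380874  0.08710877] [ 0.15673543 -0.01130874 -0.08739123] [[0.98461038 1.92442532]]
[ 0.62221398 -0.23548019  0.08475234] [ 0.14811398 -0.07298019 -0.08974766] [[0.98890354 1.94122264]]
0 [[401.9, 196.8], [433.7, 201.6], [422.4, 301.1]] [[336.1, 157.1], [354.8, 147.0], [428.6, 178.6]]
-0.01 [[400.8, 198.2], [432.2, 202.9], [422.4, 301.1]] [[336.0, 161.8], [354.6, 151.6], [428.6, 178.6]]
-0.02 [[399.7, 199.5], [430.7, 204.2], [422.4, 301.1]] [[335.9, 166.4], [354.4, 156.1], [428.6, 178.6]]
```

With the crop origin corrected, the droop is about 5 mm at the far end (roughly 2°), and the position matches the arm. I'll compute the approach.

```bash
python3 -c "
from h import *
to(w(SCN,-.117),.165,13.93,1.8); print(w(SCN,-.08))"
```

```text
shift [ -60.8 -337.9   -3. ] rot [ 0.0056  0.0323 -0.3862]
[0.49695275 0.1898411 ]
```

>>> {"fn": "drive_tool", "kwargs": {
  "moves": [
    {"x": -4,"y": -20,"z": -3,"rx": 0,"ry": 0.005,"rz": -0.02,"fingers": 1},
    {"x": -10,"y": -50,"z": -3,"rx": 0,"ry": 0.01,"rz": -0.06,"fingers": 1},
    {"x": -16,"y": -85,"z": -3,"rx": 0.001,"ry": 0.015,"rz": -0.1,"fingers": 1},
    {"x": -22,"y": -120,"z": -3,"rx": 0.002,"ry": 0.02,"rz": -0.14,"fingers": 1},
    {"x": -28,"y": -155,"z": -3,"rx": 0.003,"ry": 0.025,"rz": -0.18,"fingers": 1},
    {"x": -34,"y": -190,"z": -3,"rx": 0.004,"ry": 0.03,"rz": -0.22,"fingers": 1},
    {"x": -40,"y": -225,"z": -3,"rx": 0.005,"ry": 0.032,"rz": -0.26,"fingers": 1},
    {"x": -47,"y": -260,"z": -3,"rx": 0.006,"ry": 0.032,"rz": -0.3,"fingers": 1},
    {"x": -53,"y": -295,"z": -3,"rx": 0.006,"ry": 0.032,"rz": -0.34,"fingers": 1},
    {"x": -59,"y": -325,"z": -3,"rx": 0.006,"ry": 0.032,"rz": -0.375,"fingers": 1},
    {"x": -61,"y": -338,"z": -3,"rx": 0.006,"ry": 0.032,"rz": -0.386,"fingers": 1},
    {"x": -61,"y": -338,"z": -3,"rx": 0.006,"ry": 0.032,"rz": -0.386,"fingers": 1},
    {"x": -61,"y": -338,"z": -3,"rx": 0.006,"ry": 0.032,"rz": -0.386,"fingers": 1}
  ]
}}

```text
time_s: 14.08
tool_pos: [0.4615, 0.1796, 0.1653]
tool_rot: [179.9, -1.8, 13.8]
force: [0.6, -0.0, -1.2]
grip_width: 0.0538
grasp_force: 35.0
```

```bash
python3 -c "
from h import *
st();to(w(SCN,-.117),.080,13.93,1.8)"
```

```text
time_s 14.075; tool_pos [0.4615 0.1796 0.1653]; tool_rot [179.9386  -1.819   13.811 ]; force [ 0.5763 -0.0201 -1.1778]; grip_width 0.0538; grasp_force 34.9948; 
shift [-2.8 -1.5 85.3] rot [ 0.0011 -0.0003 -0.0021]
```

>>> {"fn": "drive_tool", "kwargs": {
  "moves": [
    {"x": -1,"y": -1,"z": 15,"rx": 0,"ry": 0,"rz": -0.002,"fingers": 1},
    {"x": -1,"y": -1.5,"z": 35,"rx": 0,"ry": 0,"rz": -0.002,"fingers": 1},
    {"x": -2,"y": -1.5,"z": 55,"rx": 0,"ry": 0,"rz": -0.002,"fingers": 1},
    {"x": -3,"y": -1.5,"z": 75,"rx": 0,"ry": 0,"rz": -0.002,"fingers": 1},
    {"x": -3,"y": -1.5,"z": 85,"rx": 0,"ry": 0,"rz": -0.002,"fingers": 1},
    {"x": -3,"y": -1.5,"z": 85,"rx": 0,"ry": 0,"rz": -0.002,"fingers": 1}
  ]
}}

```text
time_s: 14.82
tool_pos: [0.4601, 0.1816, 0.0795]
tool_rot: [180.0, -1.7, 14.0]
force: [1.4, 0.8, -1.5]
grip_width: 0.0542
grasp_force: 35.0
```

```bash
python3 -c "
from h import *
st();to(w(SCN,-.117),.056,13.93,1.8)
z=lambda i,f:cv2.resize(i,None,fx=f,fy=f)
a=cam('top')['image'][140:290,140:290,::-1];b=cam('side')['image'][230:400,100:350,::-1]
cv2.imwrite('pics/t5.png',np.hstack([z(a,510/150)[:, :330],z(b,3)[:,:470]]) if 0 else np.hstack([cv2.resize(a,(340,340)),cv2.resize(b,(460,340))]))"
```

```text
time_s 14.825; tool_pos [0.4601 0.1816 0.0795]; tool_rot [179.9883  -1.7377  13.995 ]; force [ 1.3838  0.8057 -1.4754]; grip_width 0.0542; grasp_force 34.9951; 
shift [ 0.   0.9 23.5] rot [0.0002 0.0011 0.0011]
```

View pics/t5.png

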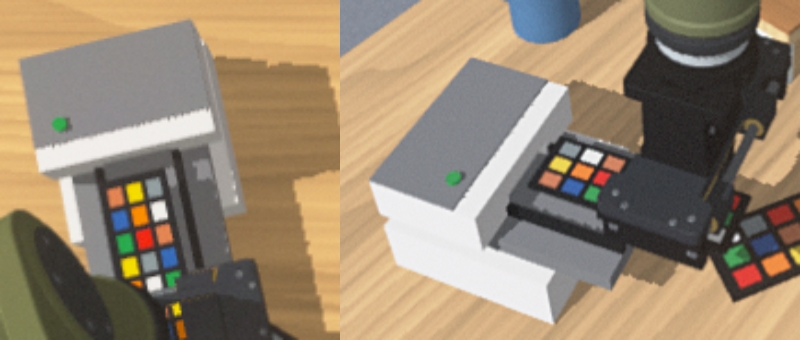

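The card hangs over the tray with its patches up. It lies between the black guides, whose inner edges are at about crop x=104 and 179; the card shows at 106–164 with height parallax still in it, so it is about centred. Its leading end is in front of the hood. Next I'll lower it.

>>> {"fn": "drive_tool", "kwargs": {
  "moves": [
    {"x": 0,"y": 0,"z": 6,"rx": 0,"ry": 0,"rz": 0,"fingers": 1},
    {"x": 0,"y": 0,"z": 12,"rx": 0,"ry": 0,"rz": 0,"fingers": 1},
    {"x": 0,"y": 0,"z": 17,"rx": 0,"ry": 0,"rz": 0,"fingers": 1},
    {"x": 0,"y": 0,"z": 21,"rx": 0,"ry": 0,"rz": 0,"fingers": 1},
    {"x": 0,"y": 0,"z": 23,"rx": 0,"ry": 0,"rz": 0,"fingers": 1},
    {"x": 0,"y": 0,"z": 23,"rx": 0,"ry": 0,"rz": 0,"fingers": 1}
  ]
}}

```text
time_s: 15.68
tool_pos: [0.4614, 0.1824, 0.0573]
tool_rot: [180.0, -1.8, 14.0]
force: [0.4, 0.0, -1.6]
grip_width: 0.0542
grasp_force: 35.0
```

>>> {"fn": "drive_tool", "kwargs": {
  "moves": [
    {"x": 3,"y": 0,"z": 0,"rx": 0,"ry": 0,"rz": 0,"fingers": 1},
    {"x": 7,"y": 0,"z": 0,"rx": 0,"ry": 0,"rz": 0,"fingers": 1},
    {"x": 11,"y": 0,"z": 0,"rx": 0,"ry": 0,"rz": 0,"fingers": 1},
    {"x": 15,"y": 0,"z": 0.5,"rx": 0,"ry": 0,"rz": 0,"fingers": 1},
    {"x": 19,"y": 0,"z": 0.5,"rx": 0,"ry": 0,"rz": 0,"fingers": 1},
    {"x": 22,"y": 0,"z": 0.5,"rx": 0,"ry": 0,"rz": 0,"fingers": 1},
    {"x": 22,"y": 0,"z": 0.5,"rx": 0,"ry": 0,"rz": 0,"fingers": 1}
  ]
}}

```text
time_s: 16.55
tool_pos: [0.483, 0.1878, 0.0577]
tool_rot: [180.0, -1.9, 14.0]
force: [0.1, -0.4, -0.8]
grip_width: 0.054
grasp_force: 35.0
```

```bash
python3 -c "
from h import *
st();to(w(SCN,-.08),.053,13.93,1.8)"
```

```text
time_s 16.55; tool_pos [0.483  0.1878 0.0577]; tool_rot [179.9897  -1.8502  14.023 ]; force [ 0.109  -0.4295 -0.8237]; grip_width 0.054; grasp_force 34.9951; 
shift [13.9  1.4  5.1] rot [ 0.0001 -0.0009  0.0016]
```

>>> {"fn": "drive_tool", "kwargs": {
  "moves": [
    {"x": 0,"y": 0.5,"z": 1,"rx": 0,"ry": 0,"rz": 0,"fingers": 1},
    {"x": 0,"y": 0.5,"z": 2,"rx": 0,"ry": 0,"rz": 0,"fingers": 1},
    {"x": 0,"y": 0.5,"z": 3,"rx": 0,"ry": 0,"rz": 0,"fingers": 1},
    {"x": 0,"y": 0.5,"z": 3,"rx": 0,"ry": 0,"rz": 0,"fingers": 1}
  ]
}}

```text
time_s: 17.05
tool_pos: [0.4829, 0.1873, 0.0546]
tool_rot: [180.0, -1.8, 14.0]
force: [0.0, -0.4, -0.9]
grip_width: 0.0541
grasp_force: 35.0
```

>>> {"fn": "drive_tool", "kwargs": {
  "moves": [
    {"x": 2,"y": 0,"z": 0,"rx": 0,"ry": 0,"rz": 0,"fingers": 1},
    {"x": 4,"y": 0,"z": 0,"rx": 0,"ry": 0,"rz": 0,"fingers": 1},
    {"x": 6,"y": 0,"z": 0,"rx": 0,"ry": 0,"rz": 0,"fingers": 1},
    {"x": 8,"y": 0,"z": 0,"rx": 0,"ry": 0,"rz": 0,"fingers": 1},
    {"x": 8,"y": 0,"z": 0,"rx": 0,"ry": 0,"rz": 0,"fingers": 1}
  ]
}}

```text
time_s: 17.68
tool_pos: [0.491, 0.1893, 0.0549]
tool_rot: [180.0, -1.9, 14.0]
force: [1.0, -0.0, -0.6]
grip_width: 0.0542
grasp_force: 35.0
```

>>> {"fn": "drive_tool", "kwargs": {
  "moves": [
    {"x": 1,"y": 0,"z": 0,"rx": 0,"ry": 0,"rz": 0,"fingers": 1},
    {"x": 2,"y": 0,"z": 0,"rx": 0,"ry": 0,"rz": 0,"fingers": 1},
    {"x": 3,"y": 0,"z": 0,"rx": 0,"ry": 0,"rz": 0,"fingers": 1},
    {"x": 3,"y": 0,"z": 0,"rx": 0,"ry": 0,"rz": 0,"fingers": 1}
  ]
}}

```text
time_s: 18.18
tool_pos: [0.4938, 0.19, 0.0551]
tool_rot: [180.0, -1.9, 14.0]
force: [-0.6, 0.6, -0.6]
grip_width: 0.0542
grasp_force: 35.0
```

>>> {"fn": "drive_tool", "kwargs": {
  "moves": [
    {"x": 1,"y": 0,"z": 0,"rx": 0,"ry": 0,"rz": 0,"fingers": 1},
    {"x": 2,"y": 0,"z": 0,"rx": 0,"ry": 0,"rz": 0,"fingers": 1},
    {"x": 2,"y": 0,"z": 0,"rx": 0,"ry": 0,"rz": 0,"fingers": 1}
  ]
}}

```text
time_s: 18.55
tool_pos: [0.4958, 0.1905, 0.0551]
tool_rot: [180.0, -1.9, 14.0]
force: [-0.6, 0.3, -1.5]
grip_width: 0.0541
grasp_force: 35.0
```

>>> {"fn": "drive_tool", "kwargs": {
  "moves": [
    {"x": 1,"y": 0,"z": 0,"rx": 0,"ry": 0,"rz": 0,"fingers": 1},
    {"x": 1,"y": 0,"z": 0,"rx": 0,"ry": 0,"rz": 0,"fingers": 1}
  ]
}}

```text
time_s: 18.8
tool_pos: [0.4967, 0.1907, 0.0552]
tool_rot: [180.0, -1.9, 14.0]
force: [0.1, -0.3, -0.7]
grip_width: 0.0542
grasp_force: 35.0
```

>>> {"fn": "drive_tool", "kwargs": {
  "moves": [
    {"x": 1,"y": 0,"z": 0,"rx": 0,"ry": 0,"rz": 0,"fingers": 1},
    {"x": 1,"y": 0,"z": 0,"rx": 0,"ry": 0,"rz": 0,"fingers": 1}
  ]
}}

```text
time_s: 19.05
tool_pos: [0.4977, 0.191, 0.0552]
tool_rot: [180.0, -1.9, 14.0]
force: [0.5, 0.1, -1.0]
grip_width: 0.0539
grasp_force: 35.0
```

>>> {"fn": "drive_tool", "kwargs": {
  "moves": [
    {"x": 0,"y": 0,"z": 1,"rx": 0,"ry": 0,"rz": 0,"fingers": 1},
    {"x": 0,"y": 0,"z": 2,"rx": 0,"ry": 0,"rz": 0,"fingers": 1},
    {"x": 0,"y": 0,"z": 2,"rx": 0,"ry": 0,"rz": 0,"fingers": 1}
  ]
}}

```text
time_s: 19.42
tool_pos: [0.4976, 0.1909, 0.0531]
tool_rot: [180.0, -1.8, 14.0]
force: [0.7, -0.3, -0.6]
grip_width: 0.054
grasp_force: 35.0
```

>>> {"fn": "drive_tool", "kwargs": {
  "moves": [
    {"x": 0,"y": 0,"z": 1,"rx": 0,"ry": 0,"rz": 0,"fingers": 1},
    {"x": 0,"y": 0,"z": 1,"rx": 0,"ry": 0,"rz": 0,"fingers": 1}
  ]
}}

```text
time_s: 19.68
tool_pos: [0.4978, 0.191, 0.0528]
tool_rot: [180.0, -1.9, 14.0]
force: [-2.9, -0.2, 4.7]
grip_width: 0.0539
grasp_force: 35.0
```

>>> {"fn": "drive_tool", "kwargs": {
  "moves": [
    {"x": 0,"y": 0,"z": -0.5,"rx": 0,"ry": 0,"rz": 0,"fingers": -0.35},
    {"x": 0,"y": 0,"z": -0.5,"rx": 0,"ry": 0,"rz": 0,"fingers": -0.5},
    {"x": 0,"y": 0,"z": -0.5,"rx": 0,"ry": 0,"rz": 0,"fingers": -0.6},
    {"x": 0,"y": 0,"z": -0.5,"rx": 0,"ry": 0,"rz": 0,"fingers": -0.7},
    {"x": 0,"y": 0,"z": -0.5,"rx": 0,"ry": 0,"rz": 0,"fingers": -0.7}
  ]
}}

```text
time_s: 20.3
tool_pos: [0.4977, 0.191, 0.0526]
tool_rot: [180.0, -1.9, 14.0]
force: [0.0, 0.2, 0.2]
grip_width: 0.0729
grasp_force: 0.0
```

>>> {"fn": "drive_tool", "kwargs": {
  "moves": [
    {"x": -15,"y": 0,"z": -0.5,"rx": 0,"ry": 0,"rz": 0,"fingers": -0.7},
    {"x": -40,"y": 0,"z": -1,"rx": 0,"ry": 0,"rz": 0,"fingers": -0.7},
    {"x": -60,"y": 0,"z": -1,"rx": 0,"ry": -0.032,"rz": 0,"fingers": 1},
    {"x": -60,"y": 0,"z": -1,"rx": 0,"ry": -0.032,"rz": 0,"fingers": 1},
    {"x": -60,"y": 0,"z": -1,"rx": 0,"ry": -0.032,"rz": 0,"fingers": 1},
    {"x": -60,"y": 0,"z": -1,"rx": 0,"ry": -0.032,"rz": 0,"fingers": 1},
    {"x": -60,"y": 0,"z": -1,"rx": 0,"ry": -0.032,"rz": 0,"fingers": 1},
    {"x": -60,"y": 0,"z": -1,"rx": 0,"ry": -0.032,"rz": 0,"fingers": 1}
  ]
}}

```text
time_s: 21.3
tool_pos: [0.4396, 0.1765, 0.0517]
tool_rot: [180.0, -0.0, 14.0]
force: [0.3, -1.2, 0.3]
grip_width: 0.0217
grasp_force: 0.0
```

```bash
python3 -c "
from h import *
st();to(w(SCN,-.13),.053,13.93)
T=cam('top');S=cam('side')
cv2.imwrite('pics/t6.png',np.hstack([cv2.resize(T['image'][150:300,140:290,::-1],(400,400),interpolation=2),cv2.resize(S['image'][250:400,180:330,::-1],(400,400),interpolation=2)]))"
```

```text
time_s 21.3; tool_pos [0.4396 0.1765 0.0517]; tool_rot [ 1.799925e+02 -1.220000e-02  1.403020e+01]; force [ 0.3277 -1.2481  0.3317]; grip_width 0.0217; grasp_force 0.0; 
shift [ 8.9  0.9 -1.3] rot [ 0.0001 -0.0002  0.0017]
```

>>> {"fn": "drive_tool", "kwargs": {
  "moves": [
    {"x": 0,"y": 1,"z": 0,"rx": 0,"ry": 0,"rz": 0,"fingers": 1},
    {"x": 0,"y": 1,"z": 0,"rx": 0,"ry": 0,"rz": 0,"fingers": 1},
    {"x": 0,"y": 1,"z": 0,"rx": 0,"ry": 0,"rz": 0,"fingers": 1},
    {"x": 5,"y": 1,"z": 0,"rx": 0,"ry": 0,"rz": 0,"fingers": 1},
    {"x": 10,"y": 1,"z": 0,"rx": 0,"ry": 0,"rz": 0,"fingers": 1},
    {"x": 14,"y": 1,"z": 0,"rx": 0,"ry": 0,"rz": 0,"fingers": 1},
    {"x": 16,"y": 1,"z": 0,"rx": 0,"ry": 0,"rz": 0,"fingers": 1},
    {"x": 17,"y": 1,"z": 0,"rx": 0,"ry": 0,"rz": 0,"fingers": 1},
    {"x": 17,"y": 1,"z": 0,"rx": 0,"ry": 0,"rz": 0,"fingers": 1}
  ],
  "force": 20
}}

```text
time_s: 22.52
tool_pos: [0.4562, 0.1796, 0.0517]
tool_rot: [180.0, -0.0, 14.0]
force: [0.2, -0.0, -0.7]
grip_width: 0.0003
grasp_force: 0.0
```

>>> {"fn": "drive_tool", "kwargs": {
  "moves": [
    {"x": 1,"y": 0,"z": 0,"rx": 0,"ry": 0,"rz": 0,"fingers": 1},
    {"x": 2,"y": 0,"z": 0,"rx": 0,"ry": 0,"rz": 0,"fingers": 1},
    {"x": 2,"y": 0,"z": 0,"rx": 0,"ry": 0,"rz": 0,"fingers": 1}
  ]
}}

```text
time_s: 22.9
tool_pos: [0.4574, 0.1798, 0.0515]
tool_rot: [180.0, 0.1, 14.0]
force: [-2.3, -0.7, 1.0]
grip_width: 0.0008
grasp_force: 1.4
```

>>> {"fn": "drive_tool", "kwargs": {
  "moves": [
    {"x": 1,"y": 0,"z": 0,"rx": 0,"ry": 0,"rz": 0,"fingers": 1},
    {"x": 2,"y": 0,"z": 0,"rx": 0,"ry": 0,"rz": 0,"fingers": 1},
    {"x": 2,"y": 0,"z": 0,"rx": 0,"ry": 0,"rz": 0,"fingers": 1}
  ]
}}

```text
time_s: 23.28
tool_pos: [0.4575, 0.1799, 0.051]
tool_rot: [179.9, 0.3, 14.0]
force: [-7.3, -2.0, 3.8]
grip_width: 0.0005
grasp_force: 3.8
```

It stops firmly at 7 N with the near end at scanner x ≈ −0.111 (home is −0.110). Next I'll back off and rise clear.

>>> {"fn": "drive_tool", "kwargs": {
  "moves": [
    {"x": -5,"y": 0,"z": 0,"rx": 0,"ry": 0,"rz": 0,"fingers": 1},
    {"x": -25,"y": 0,"z": 0,"rx": 0,"ry": 0,"rz": 0,"fingers": 1},
    {"x": -25,"y": 0,"z": -40,"rx": 0,"ry": 0,"rz": 0,"fingers": 1},
    {"x": -25,"y": 30,"z": -100,"rx": 0,"ry": 0,"rz": 0,"fingers": 1},
    {"x": -25,"y": 90,"z": -150,"rx": 0,"ry": 0,"rz": 0,"fingers": 1},
    {"x": -25,"y": 150,"z": -170,"rx": 0,"ry": 0,"rz": 0,"fingers": 1},
    {"x": -25,"y": 200,"z": -170,"rx": 0,"ry": 0,"rz": 0,"fingers": 1},
    {"x": -25,"y": 200,"z": -170,"rx": 0,"ry": 0,"rz": 0,"fingers": 1}
  ]
}}

```text
time_s: 24.28
tool_pos: [0.4858, -0.0253, 0.2228]
tool_rot: [179.8, -0.2, 13.5]
force: [0.2, 0.8, -1.1]
grip_width: 0.0007
grasp_force: 0.0
```

```bash
python3 -c "
from h import *
st()
T=cam('top');S=cam('side')
for n,c in(('T',T),('S',S)):
  P=[[*w(SCN,x,y),.064-.0025] for x,y in((-.11,.0275),(-.11,-.0275),(-.065,.0275))]
  print(n,proj(c,P).round(1).tolist())
cv2.imwrite('pics/t7.png',np.hstack([cv2.resize(T['image'][140:300,140:300,::-1],(400,400),interpolation=2),cv2.resize(S['image'][250:410,180:340,::-1],(400,400),interpolation=2)]))"
```

```text
time_s 24.275; tool_pos [ 0.4858 -0.0253  0.2228]; tool_rot [179.8272  -0.1903  13.5154]; force [ 0.1968  0.8248 -1.0933]; grip_width 0.0007; grasp_force 0.0; 
T [[201.7, 288.2], [229.7, 281.5], [197.2, 265.3]]
S [[285.5, 360.5], [300.1, 333.5], [257.2, 351.7]]
```

```bash
python3 - <<'E'
from h import *
# card outline in both views: near-edge location by dark border profile along the scanner centre line
T=cam('top');S=cam('side')
for n,c in(('T',T),('S',S)):
    for y in(-.021,0.0,.021):
        xs=np.arange(-.120,-.095,.001)
        P=proj(c,[[*w(SCN,x,y),.0615] for x in xs]).astype(np.float32)
        g=cv2.cvtColor(c['image'],cv2.COLOR_RGB2GRAY).astype(np.float32)
        v=cv2.remap(g,P[:,0].reshape(1,-1),P[:,1].reshape(1,-1),1)[0]
        print(n,y,v.astype(int).tolist())
E
```

```text
T -0.021 [183, 184, 186, 187, 188, 189, 187, 183, 175, 158, 114, 80, 64, 55, 54, 55, 57, 61, 70, 78, 84, 90, 93, 95, 92]
T 0.0 [175, 174, 173, 176, 178, 181, 183, 182, 176, 151, 121, 80, 56, 56, 57, 58, 64, 78, 95, 112, 122, 122, 122, 122, 122]
T 0.021 [173, 176, 174, 173, 175, 176, 175, 174, 169, 155, 98, 53, 53, 54, 56, 62, 81, 118, 186, 234, 235, 233, 234, 233, 231]
S -0.021 [85, 84, 83, 83, 84, 87, 88, 82, 81, 83, 77, 65, 48, 39, 37, 38, 40, 38, 37, 42, 67, 80, 87, 87, 88]
S 0.0 [32, 33, 31, 31, 30, 24, 29, 40, 66, 76, 76, 58, 44, 37, 37, 37, 36, 36, 39, 58, 76, 91, 96, 98, 98]
S 0.021 [142, 142, 139, 138, 138, 137, 137, 141, 141, 137, 119, 90, 55, 38, 32, 34, 29, 26, 39, 70, 119, 129, 131, 134, 134]
```

The near edge is at −0.110 ± 0.001 m and square, at tray height in both views, so the card is home. Last, I'll check numerically that the mouse, pot and mug have not moved.

```bash
python3 - <<'E'
from h import *
from cell import workorder
s0=cv2.imread('pics/side0.png');t0=cv2.imread('pics/top0.png')
S=cam('side')['image'][:,:,::-1];T=cam('top')['image'][:,:,::-1]
for n,a,b,(x,y,ww,hh) in(('pot',s0,S,(288,178,26,36)),('mouse',s0,S,(348,154,50,32)),('mug',s0,S,(176,194,56,58)),('pot T',t0,T,(348,172,26,28)),('mug T',t0,T,(286,90,44,60))):
    print(n,cv2.absdiff(a,b)[y:y+hh,x:x+ww].mean().round(1), cv2.phaseCorrelate(*[cv2.cvtColor(i[y:y+hh,x:x+ww].copy(),6).astype(np.float32) for i in(a,b)]))
E
```

```text
pot 5.1 ((0.6700423032900193, 0.3933839738245517), 0.7074885049474583)
mouse 58.0 ((-0.6667661134216871, -0.5315813977681465), 0.3352473592758179)
mug 2.8 ((-0.06201565202215775, -0.002319389156198781), 0.9527997748057048)
pot T 51.9 ((0.19804066481491311, -0.4835431576948608), 0.3182582241517526)
mug T 10.2 ((0.6159265316083733, -0.005070479291131136), 0.998946256990786)
```

The mug and pot match their starting images, but the arm hides the mouse in this view. It was undisturbed when I last saw it, after the lift, and nothing has gone near it since. I'll hand in.

```bash
python3 -c "
from cell import workorder
print(workorder.sign_off())"
```

```text
the job is handed in; nothing more can be done
None
```

The card is patches up between the scanner's guides, home against the stop (near edge within about 1 mm of the expected spot); I've let go and handed the job in at about 24 s, though pressing on the card briefly reached 13.6 N and the arm hid the mouse in the final check.

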